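Refill the spacer feeder from the cup under the microscope

ROBOT

A 6-joint arm with a two-finger parallel gripper is mounted at the origin on the work surface. World frame = base frame: x ahead of the robot, y to its left, z up, the work surface at z = 0. Lengths are in m, angles in rad, forces in N, time in s.
With the tool pointing down it reaches from about 0.35 to 0.775 m from the base axis. Payload 7.3 kg.
Tool frame: the origin (TCP) lies on the front face of the gripper's body, between the roots of the fingers; the fingertips stand ahead of it and the grasp point (between the pads) lies 47 mm ahead of it (finger_overhang is the z of the fingertips in the tool frame, in m); z points along the fingers, y is the line along which they close (so a half turn about z gives the same grasp; the last joint's range is limited). The gripper opens to 92 mm and grips with 3 to 60 N. Pads are 19 mm wide; open, the fingers measure 130 mm over their backs; the gripper's body (75 mm by 190 mm) begins 47 mm behind the grasp point.
Start: joints at [-1.428, 0.342, 1.524, -0, 1.275, -0.146], TCP at [0.15, -0.503, 0.292] pointing down, gripper open.
Joint ranges: [-2.53, 2.53], [-0.77, 2.02], [0.04, 2.7], [-1, 4.14], [0.28, 2.66], [-3.11, 3.11]. Speed limits (rad/s): [2.57, 2.57, 3.14, 3.14, 3.14, 3.14].

INTERFACE

Orientations are given as [roll, pitch, yaw] about the fixed x, y, z axes, in that order (R = Rz(yaw) Ry(pitch) Rx(roll)).
In Python, from cell import * gives the robot as it stands. The module is installed in compiled form; this text tells all that it offers.
- The arm moves only by the tool arm_command, never from a script. Its argument "series" is a list of rows, each an object of numbers: "x", "y", "z": the shift along the tool's x, y, z in mm; "rx", "ry", "rz": the turn, a rotation vector about the tool's x, y, z in degrees. A call has 1 to 20 rows; each row is the pose to reach, as a shift and turn from the pose commanded when the call began, along the tool's axes at that moment; what a row does not reach only later rows make up. A row lasts 1/10 s, in which the tool goes at most 50 mm and 8.59 degrees, less where a joint would pass 70% of its speed; a pose out of reach is approached as far as the arm can. A call with a gripper value outside its range is refused whole. "hand" is the finger opening in mm, from 0 to 91.8, set as the call begins (left out, the last holds). The fingers move at their own pace and stop on an object; "squeeze" is the grip in N (left out, the last holds). Time passes only in rows, so rows that repeat a pose let the fingers close. It gives the time, the measured TCP pose, the force, the opening and the grip force at its end, in the units of the state.
- observe(): the state, without advancing time (a new reading comes with each control period).
- read_camera(name): name is "side" or "top" or "wrist"; returns a dict with "pixels" (400x640x3 uint8, blue, green, red), "K" (3x3 intrinsics, pixels), "rvec" (rotation vector, rad) and "tvec" (3), from world to camera coordinates, as OpenCV has them. Camera axes: x right, y down, z forward; pixel columns grow to the right and rows downward; lengths in m; the calibration is good to about 2 mm. The wrist camera is an equidistant fisheye: a pixel r from the principal point sees the ray r / f radians off the axis. A picture is of the moment at which its call begins. There is no depth.
- hand_in(): hands the job in; it is judged then, once.
Trained networks look in a picture, given as the dict that the camera call returned (one of the last four; its "shot" number tells which), for a name from the list of things; names that differ only in an ending like _2 or _b are one class to them, and where a whole thing is asked for, a point or a joint stands for the part that bears it (a point fixed in the world has none). Each returns a list of dicts, best first, with "confidence" (0 to 1); they miss things now and then, are a little off and sometimes report something else, mostly with a low value. They report only what shows in the picture. A call takes as long as a camera call. They do not tell look-alikes from the thing itself.
- boxes_of(picture, query): "point" ([x, y, z] in m, in world coordinates, good to about 4 mm: the middle of the surface that is visible of it).
- trace(picture, query): "pixels" (400x640 bool, what is visible of it).
- mark_of(picture, query): "point" ([x, y, z] in m, in world coordinates, good to about 4 mm: a listed point, or the origin of a listed thing).
The state is a dict: "time": time; "qpos": joint angles; "qvel": joint speeds; "joint_efforts": joint torques, N m; "tool_pos": TCP position; "tool_rot": TCP orientation; "contact_force": force on the tool from outside, world axes, zero at the start; "torque": the same for the moment, N m; "opening": finger opening in m; "grip_force": force on a finger pad.
Only numpy, scipy, OpenCV 4.12 (cv2) and the standard library are available. Lean on these libraries where they do the work, as an engineer would, in place of code of your own. Each camera call takes 0.05 s, during which the arm holds its last target. There are 200 camera calls.

TASK

First press the red gate lever on the spacer feeder all the way down to close its outlet. Then take the cup out from under the microscope, pour all eight brass spacers from it into the feeder's hopper, and stand the empty cup upright on the bench or on the microscope's base plate. Leave the lever down and do not disturb the solder spool, the amber jar and the yellow bin.

Things in the scene. Friction and masses are not known exactly. Their poses are not given: they have to be found in the camera images.
- cup: Open, smooth, round steel cup holding the eight brass spacers, with a black rubber grip sleeve. 80 mm tall; outer radius 28 mm, flaring above 66 mm height to 34 mm at the rim; sleeve of outer radius 31 mm from 24 to 64 mm height; wall 3 mm, floor 4 mm thick. Origin: centre of its underside; z up through the mouth. It starts upright on the microscope's base plate, beneath the tube.
- cup_rim (a point): Centre of the cup's mouth, 80 mm above its underside.
- scope: Camera microscope fixed to the bench. White base plate 220 x 170 x 12 mm (x, y, z); at x = +95 mm a steel column of radius 10 mm, 282 mm high, carries on an arm (z = 232 to 258 mm) the upright black tube over the plate. Origin: centre of the plate's underside, on the bench. x points from the open front to the column; the front (-x) faces roughly to the robot.
- scope_tube (a point): Centre of the tube's lower end, 155 mm above the bench, over the plate's middle. The tube has a radius of 22 mm (24 at its collar) and runs up to 290 mm. It hangs 63 mm above the cup's rim; the cup's axis lies 10 to 30 mm nearer to the front than the tube's. There is no room for a gripper straight above the cup.
- hopper: Spacer feeder fixed to the bench: grey open-topped square hopper, 132 x 132 mm outside, walls 6 mm, rim at z = 120 mm. The inner floor slopes from z = 58 mm at the back to 33 mm at the front. The front (-x) faces roughly to the robot. Origin: centre of its underside on the bench; z up.
- hopper_mouth (a point): Centre of the hopper's open top, level with its rim, 120 mm above the bench.
- hopper_outlet (a point): Middle of the outlet in the hopper's front wall, 40 mm wide, from 33 to 66 mm above the bench; a short chute before it ends 60 mm in front of the wall.
- gate (a joint): Angle of the red gate lever on the hopper's front face, rad. It swings in the plane of that face. 0: fully lowered, lever level, its shutter plate covering the outlet. Positive: handle raised (up to 0.8), outlet open. It stays where it is left; about 2 to 3 N on the handle moves it.
- gate_pivot (a point): Pivot of the gate lever, at x = -70, y = -50, z = 75 mm in the hopper's frame; the axis runs along the hopper's x.
- gate_grip (a point): Top of the lever's handle, 140 mm from the pivot. The handle is a rod 18 mm thick, 115 to 174 mm from the pivot, beyond the hopper's left (+y) side wall; lowered, its top stands 80 mm above the bench. Axes are the lever's: y along it away from the pivot, x as the hopper's x.
- spool: Bystander: grey solder spool standing upright, radius 28 mm, 50 mm tall. Origin: centre of its underside.
- flux: Bystander: small amber jar with a black cap, radius 22 mm, 75 mm tall. Origin: centre of its underside.
- bin: Bystander: small open yellow bin, 75 x 60 x 35 mm. Origin: centre of its underside.
- spacer0: Brass spacer, a plain solid cylinder 14 mm in diameter and 14 mm long; starts in the cup. Origin: its centre; z along its axis.
- spacer1: Brass spacer, a plain solid cylinder 14 mm in diameter and 14 mm long; starts in the cup. Origin: its centre; z along its axis.
- spacer2: Brass spacer, a plain solid cylinder 14 mm in diameter and 14 mm long; starts in the cup. Origin: its centre; z along its axis.
- spacer3: Brass spacer, a plain solid cylinder 14 mm in diameter and 14 mm long; starts in the cup. Origin: its centre; z along its axis.
- spacer4: Brass spacer, a plain solid cylinder 14 mm in diameter and 14 mm long; starts in the cup. Origin: its centre; z along its axis.
- spacer5: Brass spacer, a plain solid cylinder 14 mm in diameter and 14 mm long; starts in the cup. Origin: its centre; z along its axis.
- spacer6: Brass spacer, a plain solid cylinder 14 mm in diameter and 14 mm long; starts in the cup. Origin: its centre; z along its axis.
- spacer7: Brass spacer, a plain solid cylinder 14 mm in diameter and 14 mm long; starts in the cup. Origin: its centre; z along its axis.
Not all that is in view belongs to the job. Leave any pink look-alike of the cup alone.

How it is judged:
On the way, in this order (a step that is already met when the one before it is completed fails the run):
1. the gate lever is fully lowered (within 0.08 rad) while all spacers are still away from the hopper and the cup is upright (value of joint gate below 0.08 rad and angle between cup's own z axis and vertical below 0.3 rad and horizontal distance between each of spacer0, spacer1, spacer2, spacer3, spacer4, spacer5, spacer6, spacer7 and hopper above 0.1 m), for 0.1 s.
2. with the gate shut, the cup is tipped (by more than 1.1 rad) over the hopper: its rim above the hopper's rim, within 0.12 m of the middle of the hopper's mouth (value of joint gate below 0.08 rad and angle between cup's own z axis and vertical above 1.1 rad and z of cup_rim in the frame of hopper_mouth above 0 m and horizontal distance between cup_rim and hopper_mouth below 0.12 m), for 0.1 s.
At the end, for the whole second after the job is handed in: The gate lever is down (within 0.08 rad of level), all eight spacers lie at rest inside the hopper below its rim, and the cup stands upright (within 0.1 rad), released and at rest on the bench or on the microscope's base plate (value of joint gate below 0.08 rad and angle between cup's own z axis and vertical below 0.1 rad and height (world z) of cup below 0.022 m and linear speed of cup below 0.02 m/s and x of spacer0 in the frame of hopper between -0.068 and 0.064 m and y of spacer0 in the frame of hopper between -0.064 and 0.064 m and z of spacer0 in the frame of hopper between 0.028 and 0.118 m and linear speed of each of spacer0, spacer1, spacer2, spacer3, spacer4, spacer5, spacer6, spacer7 below 0.05 m/s and x of spacer1 in the frame of hopper between -0.068 and 0.064 m and y of spacer1 in the frame of hopper between -0.064 and 0.064 m and z of spacer1 in the frame of hopper between 0.028 and 0.118 m and x of spacer2 in the frame of hopper between -0.068 and 0.064 m and y of spacer2 in the frame of hopper between -0.064 and 0.064 m and z of spacer2 in the frame of hopper between 0.028 and 0.118 m and x of spacer3 in the frame of hopper between -0.068 and 0.064 m and y of spacer3 in the frame of hopper between -0.064 and 0.064 m and z of spacer3 in the frame of hopper between 0.028 and 0.118 m and x of spacer4 in the frame of hopper between -0.068 and 0.064 m and y of spacer4 in the frame of hopper between -0.064 and 0.064 m and z of spacer4 in the frame of hopper between 0.028 and 0.118 m and x of spacer5 in the frame of hopper between -0.068 and 0.064 m and y of spacer5 in the frame of hopper between -0.064 and 0.064 m and z of spacer5 in the frame of hopper between 0.028 and 0.118 m and x of spacer6 in the frame of hopper between -0.068 and 0.064 m and y of spacer6 in the frame of hopper between -0.064 and 0.064 m and z of spacer6 in the frame of hopper between 0.028 and 0.118 m and x of spacer7 in the frame of hopper between -0.068 and 0.064 m and y of spacer7 in the frame of hopper between -0.064 and 0.064 m and z of spacer7 in the frame of hopper between 0.028 and 0.118 m); the robot touches nothing.
It fails at once if the solder spool is moved more than 20 mm (distance of spool from where it was at the start of the episode above 0.02 m).
It fails at once if the amber jar is moved more than 20 mm (distance of flux from where it was at the start of the episode above 0.02 m).
It fails at once if the yellow bin is moved more than 20 mm (distance of bin from where it was at the start of the episode above 0.02 m).
It also fails if it takes over 72 s, if anything falls off the work surface, if the arm or the gripper's body presses on something with over 40 N, if the wrist force passes 120 N, or if a joint passes its speed limit or range.

## Working session

There is one attempt and no reset: what is moved stays moved. The work goes in short steps, Python scripts to look and compute and a tool call to move; the robot and the scene stay as the last step left them, time stands still between calls to the robot, and variables do not carry over. Pictures are saved under pics/ and viewed, at most 10 in all, crops included, and the job is handed in when it is done.

Besides the shell and the picture viewer there is one more tool, called as name(argument=value, ...), one argument or row to a line, values as JSON. arm_command: Moves the arm, as the interface text tells. Its arguments: {"type":"object","properties":{"series":{"type":"array"},"hand":{"type":"number"},"squeeze":{"type":"number"}},"required":["series"]}

```bash
mkdir -p pics; cat > h.py <<'E'
from cell import *
import numpy as np, cv2
from scipy.spatial.transform import Rotation as R
def shot(n,f=None):
    p=read_camera(n)
    if f: cv2.imwrite('pics/'+f,p['pixels'])
    return p
E
python3 - <<'E'
from h import *
s=observe(); print(s['time'],s['tool_pos'],s['tool_rot'],finger_overhang if 'finger_overhang' in globals() else s.keys())
ims=[]
for n in ['side','top']:
    p=shot(n,n+'0.png'); ims.append(p['pixels'])
    for q in ['cup','cup_rim','scope','scope_tube','hopper','hopper_mouth','hopper_outlet','gate_pivot','gate_grip','spool','flux','bin']:
        print(n,q,[(np.round(d['point'],3).tolist(),round(d['confidence'],2)) for d in mark_of(p,q)[:3]])
cv2.imwrite('pics/both.png',cv2.resize(np.vstack(ims),(480,600)))
print(observe()['time'])
E
```

```text
0.0 [ 0.14948482 -0.50293534  0.29154475] [-3.14005498e+00 -2.21866926e-04  2.88783490e-01] 0.0655
side cup [([0.547, 0.163, 0.011], 0.92), ([0.604, 0.332, 0.001], 0.89), ([0.76, 0.171, 0.001], 0.86)]
side cup_rim [([0.549, 0.165, 0.095], 0.94), ([0.766, 0.176, 0.079], 0.91), ([0.608, 0.32, 0.085], 0.69)]
side scope [([0.581, 0.171, -0.004], 0.71)]
side scope_tube [([0.582, 0.17, 0.153], 0.94)]
side hopper [([0.556, -0.183, -0.003], 0.73)]
side hopper_mouth [([0.559, -0.183, 0.117], 0.88), ([0.581, 0.171, -0.002], 0.55)]
side hopper_outlet [([0.493, -0.173, 0.052], 0.97)]
side gate_pivot [([0.482, -0.229, 0.074], 0.8)]
side gate_grip [([0.49, -0.114, 0.158], 0.74)]
side spool [([0.699, -0.016, -0.002], 0.45)]
side flux [([0.541, -0.443, 0.001], 0.55)]
side bin [([0.533, 0.436, -0.004], 0.64)]
top cup [([0.599, 0.329, 0.001], 0.69), ([0.55, 0.169, 0.011], 0.65)]
top cup_rim [([0.757, 0.17, 0.079], 0.63), ([0.601, 0.328, 0.076], 0.6), ([0.556, -0.18, -0.002], 0.18)]
top scope []
top scope_tube [([0.577, 0.172, 0.156], 0.66)]
top hopper [([0.558, -0.182, -0.0], 0.56)]
top hopper_mouth [([0.558, -0.181, 0.118], 0.72)]
top hopper_outlet [([0.495, -0.178, 0.05], 0.67)]
top gate_pivot [([0.485, -0.224, 0.074], 0.6), ([0.495, -0.174, 0.05], 0.36)]
top gate_grip [([0.49, -0.114, 0.158], 0.79)]
top spool [([0.705, -0.016, -0.001], 0.62), ([0.576, 0.172, -0.004], 0.18)]
top flux []
top bin [([0.532, 0.435, -0.001], 0.75), ([0.495, -0.177, 0.052], 0.57)]
1.3
```

View pics/side0.png

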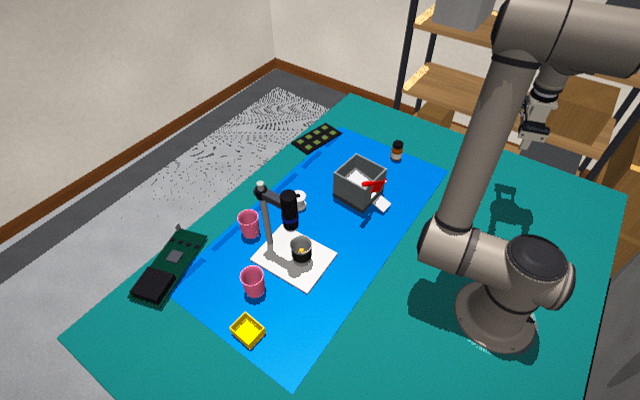

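View pics/top0.png

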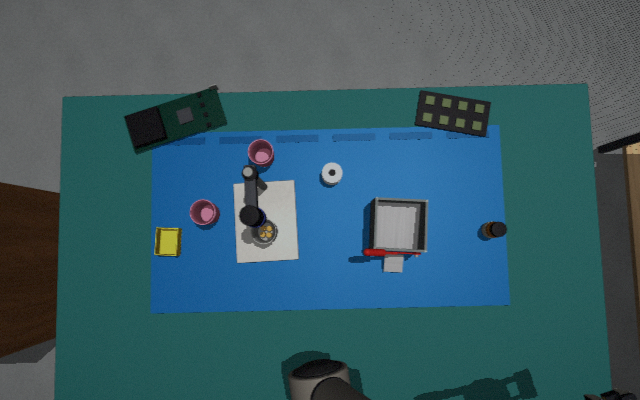

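```bash
cat >> h.py <<'E'
def rel(pos,rot=None,tool=None):
    "world TCP pose -> row (mm, deg) in tool axes; tool = commanded/assumed (pos, R)"
    s=observe()
    p,r=tool or (np.array(s['tool_pos']),R.from_euler('xyz',s['tool_rot']))
    d=r.inv().apply(np.array(pos)-p)*1e3
    v=np.degrees((r.inv()*rot).as_rotvec()) if rot is not None else np.zeros(3)
    return dict(zip(['x','y','z','rx','ry','rz'],np.round(np.r_[d,v],1).tolist()))
E
python3 - <<'E'
from h import *
D=R.from_euler('xyz',[np.pi,0,1.5])
print(rel([.492,-.105,.26],D)); 
T=(np.array([.492,-.105,.26]),D)
for p in ([.493,-.097,.21],[.494,-.085,.175],[.4945,-.078,.145],[.4945,-.077,.14]): print(rel(p,D,T))
E
```

```text
{'x': 441.7, 'y': -284.2, 'z': 32.2, 'rx': 0.0, 'ry': 0.0, 'rz': -69.4}
{'x': 8.1, 'y': 0.4, 'z': 50.0, 'rx': 0.0, 'ry': 0.0, 'rz': 0.0}
{'x': 20.1, 'y': 0.6, 'z': 85.0, 'rx': 0.0, 'ry': 0.0, 'rz': 0.0}
{'x': 27.1, 'y': 0.6, 'z': 115.0, 'rx': 0.0, 'ry': 0.0, 'rz': 0.0}
{'x': 28.1, 'y': 0.5, 'z': 120.0, 'rx': 0.0, 'ry': 0.0, 'rz': 0.0}
```

arm_command(
  series=[
    {"x":442,"y":-284,"z":32,"rz":-69.4},
    {"x":442,"y":-284,"z":32,"rz":-69.4},
    {"x":442,"y":-284,"z":32,"rz":-69.4},
    {"x":442,"y":-284,"z":32,"rz":-69.4},
    {"x":442,"y":-284,"z":32,"rz":-69.4},
    {"x":442,"y":-284,"z":32,"rz":-69.4},
    {"x":442,"y":-284,"z":32,"rz":-69.4},
    {"x":442,"y":-284,"z":32,"rz":-69.4},
    {"x":442,"y":-284,"z":32,"rz":-69.4},
    {"x":442,"y":-284,"z":32,"rz":-69.4},
    {"x":442,"y":-284,"z":32,"rz":-69.4},
    {"x":442,"y":-284,"z":32,"rz":-69.4},
    {"x":442,"y":-284,"z":32,"rz":-69.4},
    {"x":442,"y":-284,"z":32,"rz":-69.4},
    {"x":442,"y":-284,"z":32,"rz":-69.4},
    {"x":442,"y":-284,"z":32,"rz":-69.4},
  ],
  hand=0,
)

```text
invalid input
```

arm_command(
  series=[
    {"x":442,"y":-284,"z":32,"rx":0,"ry":0,"rz":-69.4},
    {"x":442,"y":-284,"z":32,"rx":0,"ry":0,"rz":-69.4},
  ],
  hand=0,
  squeeze=20,
)

```text
time: 1.5
tool_pos: [0.2147, -0.4272, 0.2857]
tool_rot: [3.142, -0.0, 0.592]
contact_force: [1.0, -0.4, 0.3]
opening: 0.0803
grip_force: 0.0
```

```bash
python3 - <<'E'
from h import *
print(rel([.492,-.105,.26],R.from_euler('xyz',[np.pi,0,1.5])))
E
```

```text
{'x': 409.9, 'y': -112.8, 'z': 25.8, 'rx': 0.0, 'ry': -0.0, 'rz': -52.0}
```

arm_command(
  series=[
    {"x":410,"y":-113,"z":26,"rx":0,"ry":0,"rz":-52},
    {"x":410,"y":-113,"z":26,"rx":0,"ry":0,"rz":-52},
    {"x":410,"y":-113,"z":26,"rx":0,"ry":0,"rz":-52},
    {"x":410,"y":-113,"z":26,"rx":0,"ry":0,"rz":-52},
    {"x":410,"y":-113,"z":26,"rx":0,"ry":0,"rz":-52},
    {"x":410,"y":-113,"z":26,"rx":0,"ry":0,"rz":-52},
    {"x":410,"y":-113,"z":26,"rx":0,"ry":0,"rz":-52},
    {"x":410,"y":-113,"z":26,"rx":0,"ry":0,"rz":-52},
    {"x":410,"y":-113,"z":26,"rx":0,"ry":0,"rz":-52},
    {"x":410,"y":-113,"z":26,"rx":0,"ry":0,"rz":-52},
    {"x":410,"y":-113,"z":26,"rx":0,"ry":0,"rz":-52},
    {"x":410,"y":-113,"z":26,"rx":0,"ry":0,"rz":-52},
  ],
  hand=0,
  squeeze=20,
)

```text
time: 2.7
tool_pos: [0.4923, -0.1068, 0.2602]
tool_rot: [-3.141, 0.0, 1.495]
contact_force: [-0.5, -0.8, 0.6]
opening: 0.0003
grip_force: 0.0
```

```bash
python3 - <<'E'
from h import *
s=observe();print(s['qpos'],s['tool_pos'],s['contact_force'])
E
```

```text
[-3.65593893e-01  3.32602096e-01  1.63200630e+00 -5.14014898e-04
  1.17716746e+00 -2.90062234e-01] [ 0.4922931  -0.10677312  0.26017979] [-0.54634743 -0.83893876  0.55499199]
```

Now press down along the arc, slowly.

arm_command(
  series=[
    {"x":8,"y":0,"z":40,"rx":0,"ry":0,"rz":0},
    {"x":10,"y":0,"z":50,"rx":0,"ry":0,"rz":0},
    {"x":13,"y":0,"z":60,"rx":0,"ry":0,"rz":0},
    {"x":16,"y":0,"z":68,"rx":0,"ry":0,"rz":0},
    {"x":19,"y":0,"z":76,"rx":0,"ry":0,"rz":0},
    {"x":22,"y":0,"z":84,"rx":0,"ry":0,"rz":0},
    {"x":24,"y":0,"z":92,"rx":0,"ry":0,"rz":0},
    {"x":26,"y":0,"z":99,"rx":0,"ry":0,"rz":0},
    {"x":27,"y":0,"z":105,"rx":0,"ry":0,"rz":0},
    {"x":28,"y":0,"z":110,"rx":0,"ry":0,"rz":0},
    {"x":28,"y":0,"z":113,"rx":0,"ry":0,"rz":0},
    {"x":28,"y":0,"z":113,"rx":0,"ry":0,"rz":0},
  ],
  hand=0,
  squeeze=20,
)

```text
time: 3.9
tool_pos: [0.4947, -0.0778, 0.1467]
tool_rot: [-3.141, -0.0, 1.496]
contact_force: [0.3, -0.0, 1.2]
opening: 0.0003
grip_force: 0.0
```

arm_command(
  series=[
    {"x":0,"y":0,"z":1,"rx":0,"ry":0,"rz":0},
    {"x":0,"y":0,"z":2,"rx":0,"ry":0,"rz":0},
    {"x":0,"y":0,"z":2,"rx":0,"ry":0,"rz":0},
  ],
  hand=0,
  squeeze=20,
)

```text
time: 4.2
tool_pos: [0.4949, -0.078, 0.1456]
tool_rot: [3.141, -0.0, 1.496]
contact_force: [-1.7, 1.5, 3.8]
opening: 0.0001
grip_force: 2.0
```

```bash
python3 - <<'E'
from h import *
p=shot('side','s1.png')
for q in ['gate_grip','gate_pivot']: print([(np.round(d['point'],3).tolist(),round(d['confidence'],2)) for d in mark_of(p,q)[:3]])
c=p['pixels'][130:270,230:450]; cv2.imwrite('pics/s1c.png',cv2.resize(c,(660,420),interpolation=cv2.INTER_CUBIC))
E
```

```text
[([0.494, -0.085, 0.077], 0.64)]
[([0.484, -0.23, 0.074], 0.57)]
```

View pics/s1c.png

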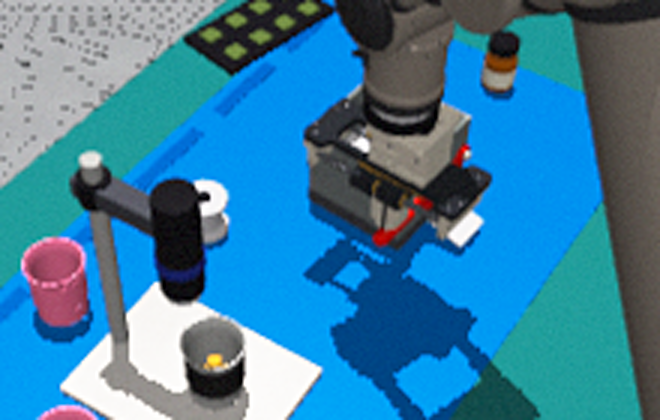

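The handle (crop 385,238) looks nearly level under the closed fingers. I'll press to a firm stop.

arm_command(
  series=[
    {"x":0,"y":0,"z":1,"rx":0,"ry":0,"rz":0},
    {"x":0,"y":0,"z":2,"rx":0,"ry":0,"rz":0},
    {"x":0,"y":0,"z":3,"rx":0,"ry":0,"rz":0},
    {"x":0,"y":0,"z":3,"rx":0,"ry":0,"rz":0},
  ],
  hand=0,
  squeeze=20,
)

```text
time: 4.75
tool_pos: [0.4951, -0.078, 0.1447]
tool_rot: [3.14, 0.0, 1.497]
contact_force: [-8.2, 2.4, 25.7]
opening: 0.0005
grip_force: 13.0
```

arm_command(
  series=[
    {"x":0,"y":0,"z":-30,"rx":0,"ry":0,"rz":0},
    {"x":0,"y":0,"z":-80,"rx":0,"ry":0,"rz":0},
    {"x":0,"y":0,"z":-130,"rx":0,"ry":0,"rz":0},
    {"x":0,"y":0,"z":-180,"rx":0,"ry":0,"rz":0},
    {"x":0,"y":0,"z":-200,"rx":0,"ry":0,"rz":0},
    {"x":0,"y":0,"z":-200,"rx":0,"ry":-15,"rz":0},
    {"x":0,"y":0,"z":-200,"rx":0,"ry":-15,"rz":0},
    {"x":0,"y":0,"z":-200,"rx":0,"ry":-15,"rz":0},
  ],
  hand=91.8,
  squeeze=30,
)

```text
time: 5.55
tool_pos: [0.4949, -0.0766, 0.3418]
tool_rot: [-3.141, 0.263, 1.5]
contact_force: [0.1, 0.1, -0.3]
opening: 0.0599
grip_force: 0.0
```

```bash
python3 - <<'E'
from h import *
from scipy.optimize import least_squares
s=observe();print(s['time'],np.round(s['qpos'],4).tolist(),np.round(s['tool_pos'],4).tolist(),np.round(s['tool_rot'],4).tolist())
p=shot('side')
for q in ['gate_grip','cup']: print([(np.round(d['point'],3).tolist(),round(d['confidence'],2)) for d in mark_of(p,q)[:3]])
p=shot('top')
for q in ['gate_grip','cup_rim','scope_tube']: print([(np.round(d['point'],3).tolist(),round(d['confidence'],2)) for d in mark_of(p,q)[:3]])
data=[([-1.428,.342,1.524,0,1.275,-.146],[.1495,-.5029,.2915]),([-.3656,.3326,1.632,-.0005,1.1772,-.2901],[.4923,-.1068,.2602]),(s['qpos'],s['tool_pos'])]
Ry=lambda a:R.from_euler('y',a);Rz=lambda a:R.from_euler('z',a)
def ori(q): return Rz(q[0])*Ry(q[1]+q[2])*Rz(q[3])*Ry(q[4])*Rz(q[5])
print('C',(ori(s['qpos']).inv()*R.from_euler('xyz',s['tool_rot'])).as_euler('xyz'))
def fk(q,P):
    d,h,L1,L2,L3=P
    return Rz(q[0]).apply(np.array([0,d,h])+Ry(q[1]).apply([0,0,L1])+Ry(q[1]+q[2]).apply([0,0,L2]))+ori(q).apply([0,0,L3])
r=least_squares(lambda P:np.ravel([fk(q,P)-t for q,t in data]),[.08,.2,.4,.4,.25]);print(r.x,np.round(r.fun*1e3,1))
E
```

```text
5.55 [-0.1757, 0.2654, 1.5184, -0.2689, 1.3388, -0.0447] [0.4949, -0.0766, 0.3418] [-3.1409, 0.2629, 1.4996]
[([0.494, -0.085, 0.08], 0.56), ([0.702, -0.012, -0.001], 0.38), ([0.532, 0.437, -0.005], 0.18)]
[([0.761, 0.169, 0.001], 0.87), ([0.548, 0.163, 0.014], 0.84), ([0.602, 0.328, 0.003], 0.81)]
[([0.541, 0.158, 0.037], 0.29), ([0.574, 0.173, -0.006], 0.25)]
[([0.551, 0.167, 0.093], 0.79), ([0.602, 0.33, 0.08], 0.67), ([0.758, 0.17, 0.08], 0.65)]
[([0.579, 0.172, 0.157], 0.83)]
C [-4.44089210e-16  2.22044605e-16  1.57079633e+00]
[0.07639998 0.2456119  0.43783299 0.38707607 0.25263085] [-0.3  1.7  1.3  2.3 -0.8 -1.9 -0.8  0.1  0.6]
```

```bash
cat >> h.py <<'E'
from scipy.optimize import least_squares
Ry=lambda a:R.from_euler('y',a);Rz=lambda a:R.from_euler('z',a)
def ori(q): return Rz(q[0])*Ry(q[1]+q[2])*Rz(q[3])*Ry(q[4])*Rz(q[5])
PP=[.0764,.2456,.4378,.3871,.2526]
def wc(q):
    d,h,L1,L2,L3=PP
    return Rz(q[0]).apply(np.array([0,d,h])+Ry(q[1]).apply([0,0,L1])+Ry(q[1]+q[2]).apply([0,0,L2]))
def fk(q): return wc(q)+ori(q).apply([0,0,PP[4]]),ori(q)*Rz(np.pi/2)
lo=np.array([-2.53,-.77,.04,-1,.28,-3.11]);hi=np.array([2.53,2.02,2.7,4.14,2.66,3.11])
def ik(p,r,q0):
    def f(q):
        a,b=fk(q); return np.r_[(a-p)*5,(b.inv()*r).as_rotvec()]
    s=least_squares(f,np.clip(q0,lo+1e-3,hi-1e-3),bounds=(lo,hi)); return s.x,s.cost
def ctool(grasp,th,tilt,roll=0,sgn=1,back=0.05):
    "TCP pose: z along azimuth th (deg) tilted down; tool y horizontal; roll about z; grasp point world"
    t,k=np.radians([th,tilt]); z=np.array([np.cos(t)*np.cos(k),np.sin(t)*np.cos(k),-np.sin(k)])
    y=sgn*np.array([-np.sin(t),np.cos(t),0]); r=R.from_matrix(np.c_[np.cross(y,z),y,z])*Rz(np.radians(roll))
    return np.array(grasp)-back*z,r
E
python3 - <<'E'
from h import *
for th in (40,60,75,90):
  for sgn in (1,-1):
    for nm,g,ti,ro in [('grasp',[.549,.166,.064],20,0),('out',[.549-.2*np.cos(np.radians(th)),.166-.2*np.sin(np.radians(th)),.1],20,0),('p0',[.557,-.182,.25],0,0),('p+',[.557,-.182,.25],0,140),('p-',[.557,-.182,.25],0,-140)]:
      P=ctool(g,th,ti,ro,sgn)
      best=min((ik(*P,q0) for q0 in ([-.2,.5,1.5,1.5,1.4,0],[-.2,.5,1.5,1.5,1.4,2],[-.2,.5,1.5,1.5,1.4,-2],[-.5,.5,1.5,2.8,.6,0])),key=lambda a:a[1])
      q=best[0]; print(th,sgn,nm,round(best[1],5),np.round(q,2),'margin',np.round(min(np.min(q-lo),np.min(hi-q)),2),'wc',np.round(wc(q),2))
E
```

```text
40 1 grasp 0.0 [-0.28  0.79  2.32  2.15  1.2   1.6 ] margin 0.38 wc [ 0.33 -0.02  0.17]
40 1 out 0.0 [-1.02  0.68  2.61  1.48  1.2   1.41] margin 0.09 wc [ 0.18 -0.15  0.2 ]
40 1 p0 0.0 [-1.01  0.71  1.87  1.45  1.65  2.13] margin 0.83 wc [ 0.33 -0.38  0.25]
40 1 p+ 0.0 [-1.01  0.71  1.87  1.45  1.65 -1.71] margin 0.83 wc [ 0.33 -0.38  0.25]
40 1 p- 0.0 [-1.01  0.71  1.87  1.45  1.65 -0.32] margin 0.83 wc [ 0.33 -0.38  0.25]
40 -1 grasp 0.0 [-0.28  0.79  2.32  2.15  1.2  -1.54] margin 0.38 wc [ 0.33 -0.02  0.17]
40 -1 out 0.0 [-1.02  0.68  2.61  1.48  1.2  -1.73] margin 0.09 wc [ 0.18 -0.15  0.2 ]
40 -1 p0 0.0 [-1.01  0.71  1.87  1.45  1.65 -1.01] margin 0.83 wc [ 0.33 -0.38  0.25]
40 -1 p+ 0.0 [-1.01  0.71  1.87  1.45  1.65  1.43] margin 0.83 wc [ 0.33 -0.38  0.25]
40 -1 p- 0.0 [-1.01  0.71  1.87  1.45  1.65  2.83] margin 0.28 wc [ 0.33 -0.38  0.25]
60 1 grasp 0.0 [-0.38  0.82  2.09  1.63  1.2   1.81] margin 0.61 wc [ 0.41 -0.08  0.17]
60 1 out 0.0 [-0.88  0.71  2.16  1.13  1.33  1.83] margin 0.54 wc [ 0.31 -0.25  0.2 ]
60 1 p0 0.0 [-0.96  0.86  1.53  1.25  1.86  2.28] margin 0.8 wc
[... 1642 characters left out ...]
.32  0.2 ]
90 1 p0 0.0 [-0.82  1.12  0.95  1.1   2.27  2.47] margin 0.39 wc [ 0.56 -0.48  0.25]
90 1 p+ 0.0 [-0.82  1.12  0.95  1.1   2.27 -1.37] margin 0.39 wc [ 0.56 -0.48  0.25]
90 1 p- 0.0 [-0.82  1.12  0.95  1.1   2.27  0.02] margin 0.39 wc [ 0.56 -0.48  0.25]
90 -1 grasp 0.0 [-0.35  0.95  1.65  1.1   1.44 -1.06] margin 1.05 wc [ 0.55 -0.12  0.17]
90 -1 out 0.0 [-0.65  0.99  1.4   0.86  1.71 -0.99] margin 0.95 wc [ 0.55 -0.32  0.2 ]
90 -1 p0 0.0 [-0.82  1.12  0.95  1.1   2.27 -0.67] margin 0.39 wc [ 0.56 -0.48  0.25]
90 -1 p+ 0.0 [-0.82  1.12  0.95  1.1   2.27  1.77] margin 0.39 wc [ 0.56 -0.48  0.25]
90 -1 p- 2e-05 [-0.82  1.12  0.94  1.1   2.27 -3.11] margin 0.0 wc [ 0.56 -0.48  0.25]
```

```bash
python3 - <<'E'
from h import *
s=observe();q0=np.array(s['qpos']);p0,r0=fk(q0);print(p0,s['tool_pos'])
def line(P,Q,q,n=15):
    out=[];v=(P[1].inv()*Q[1]).as_rotvec()
    for t in np.linspace(0,1,n+1)[1:]:
        q2,c=ik(P[0]+t*(Q[0]-P[0]),P[1]*R.from_rotvec(v*t),q); out.append((c,min((q2-lo).min(),(hi-q2).min()),abs(q2-q).max())); q=q2
    o=np.array(out); print('  maxcost %.5f margin %.2f maxstep %.2f'%(o[:,0].max(),o[:,1].min(),o[:,2].max()),np.round(q,2),'wcz %.2f'%wc(q)[2]); return q
for th in (30,40,50):
  for ti in (20,28):
    u=np.array([np.cos(np.radians(th)),np.sin(np.radians(th)),0]);c=np.array([.549,.166,.064])
    A=ctool(c-.08*u+[0,0,.2],th,ti,0,-1);B=ctool(c-.08*u,th,ti,0,-1);C=ctool(c,th,ti,0,-1);E=ctool([.557,-.182,.26],th,ti,0,-1);F=ctool([.557,-.182,.26],th,ti,140,-1)
    print(th,ti);q=line((np.array(s['tool_pos']),r0),A,q0);q=line(A,B,q);q=line(B,C,q);q=line(C,B,q);q=line(B,A,q);q=line(A,E,q);line(E,F,q)
E
```

```text
[ 0.49410806 -0.07854811  0.34261146] [ 0.49493929 -0.07869513  0.34204778]
30 20
  maxcost 0.00000 margin 0.17 maxstep 0.22 [-0.4  -0.01  2.53  1.91  0.92 -0.95] wcz 0.37
  maxcost 0.00000 margin 0.09 maxstep 0.07 [-0.4   0.83  2.58  2.27  1.39 -1.79] wcz 0.17
  maxcost 0.00000 margin 0.13 maxstep 0.02 [-0.18  0.79  2.4   2.45  1.25 -1.6 ] wcz 0.17
  maxcost 0.00000 margin 0.12 maxstep 0.02 [-0.4   0.83  2.58  2.27  1.39 -1.79] wcz 0.17
  maxcost 0.00000 margin 0.09 maxstep 0.07 [-0.4  -0.01  2.53  1.91  0.92 -0.95] wcz 0.37
  maxcost 0.00000 margin 0.19 maxstep 0.07 [-0.98  0.42  1.97  1.37  1.27 -0.78] wcz 0.36
  maxcost 0.00000 margin 0.73 maxstep 0.16 [-0.98  0.42  1.97  1.37  1.27  1.67] wcz 0.36
30 28
  maxcost 0.00000 margin 0.26 maxstep 0.23 [-0.34 -0.08  2.44  1.69  0.74 -0.66] wcz 0.41
  maxcost 0.00000 margin 0.13 maxstep 0.08 [-0.34  0.66  2.56  2.31  1.14 -1.64] wcz 0.21
  maxcost 0.00000 margin 0.15 maxstep 0.02 [-0.14  0.66  2.37  2.44  1.   -1.49] wcz 0.21
  maxcost 0.00000 margin 0.14 maxstep 0.02 [-0.34  0.66  2.56  2.31  1.14 -1.64] wcz 0.21
  maxcost 0.00000 marg
[... 2091 characters left out ...]
1.03 maxstep 0.16 [-0.96  0.59  1.67  1.14  1.54  1.72] wcz 0.36
50 28
  maxcost 0.00000 margin 0.48 maxstep 0.12 [-0.52  0.13  2.22  1.32  1.12 -0.68] wcz 0.41
  maxcost 0.00000 margin 0.38 maxstep 0.05 [-0.52  0.67  2.32  1.66  1.06 -1.4 ] wcz 0.21
  maxcost 0.00000 margin 0.39 maxstep 0.02 [-0.3   0.69  2.21  1.83  1.   -1.31] wcz 0.21
  maxcost 0.00000 margin 0.38 maxstep 0.02 [-0.52  0.67  2.32  1.66  1.06 -1.4 ] wcz 0.21
  maxcost 0.00000 margin 0.38 maxstep 0.05 [-0.52  0.13  2.22  1.32  1.12 -0.68] wcz 0.41
  maxcost 0.00000 margin 0.50 maxstep 0.05 [-0.93  0.53  1.64  1.04  1.47 -0.64] wcz 0.40
  maxcost 0.00000 margin 1.06 maxstep 0.16 [-0.93  0.53  1.64  1.04  1.47  1.81] wcz 0.40
```

```bash
python3 - <<'E'
from h import *
u=np.array([np.cos(np.radians(40)),np.sin(np.radians(40)),0]);c=np.array([.549,.166,.064])
A=ctool(c-.08*u+[0,0,.2],40,20,0,-1);B=ctool(c-.08*u,40,20,0,-1);C=ctool(c,40,20,0,-1)
print(rel(*A),A[0],A[1].as_euler('xyz'));print(rel(*B,tool=A));print(rel(*C,tool=B))
E
```

```text
{'x': 169.7, 'y': -55.4, 'z': 17.8, 'rx': -23.1, 'ry': 80.1, 'rz': 44.3} [0.45172413 0.08437585 0.28110101] [ 3.14159265 -1.22173048  0.6981317 ]
{'x': -187.9, 'y': 0.0, 'z': 68.4, 'rx': 0.0, 'ry': 0.0, 'rz': 0.0}
{'x': 27.4, 'y': 0.0, 'z': 75.2, 'rx': 0.0, 'ry': 0.0, 'rz': 0.0}
```

arm_command(
  series=[
    {"x":170,"y":-55,"z":18,"rx":-23.1,"ry":80.1,"rz":44.3},
    {"x":170,"y":-55,"z":18,"rx":-23.1,"ry":80.1,"rz":44.3},
    {"x":170,"y":-55,"z":18,"rx":-23.1,"ry":80.1,"rz":44.3},
    {"x":170,"y":-55,"z":18,"rx":-23.1,"ry":80.1,"rz":44.3},
    {"x":170,"y":-55,"z":18,"rx":-23.1,"ry":80.1,"rz":44.3},
    {"x":170,"y":-55,"z":18,"rx":-23.1,"ry":80.1,"rz":44.3},
    {"x":170,"y":-55,"z":18,"rx":-23.1,"ry":80.1,"rz":44.3},
    {"x":170,"y":-55,"z":18,"rx":-23.1,"ry":80.1,"rz":44.3},
    {"x":170,"y":-55,"z":18,"rx":-23.1,"ry":80.1,"rz":44.3},
    {"x":170,"y":-55,"z":18,"rx":-23.1,"ry":80.1,"rz":44.3},
    {"x":170,"y":-55,"z":18,"rx":-23.1,"ry":80.1,"rz":44.3},
    {"x":170,"y":-55,"z":18,"rx":-23.1,"ry":80.1,"rz":44.3},
    {"x":170,"y":-55,"z":18,"rx":-23.1,"ry":80.1,"rz":44.3},
    {"x":170,"y":-55,"z":18,"rx":-23.1,"ry":80.1,"rz":44.3},
    {"x":170,"y":-55,"z":18,"rx":-23.1,"ry":80.1,"rz":44.3},
    {"x":170,"y":-55,"z":18,"rx":-23.1,"ry":80.1,"rz":44.3},
  ],
  hand=91.8,
  squeeze=30,
)

```text
time: 7.5
tool_pos: [0.4522, 0.0854, 0.2813]
tool_rot: [3.133, -1.222, 0.708]
contact_force: [-0.2, 0.3, -0.2]
opening: 0.092
grip_force: 0.0
```

```bash
python3 - <<'E'
from h import *
u=np.array([np.cos(np.radians(40)),np.sin(np.radians(40)),0])
s=observe();print(s['time'],np.round(s['qpos'],2),s['tool_pos'],s['tool_rot'],s['opening'])
p=shot('side','s2.png');c=[]
for n in range(3):
    for q,z in (('cup_rim',.08),('cup',0)):
        for d in mark_of(p,q):
            x=np.array(d['point'])-[0,0,z]
            if np.linalg.norm(x[:2]-[.549,.166])<.03 and d['confidence']>.4: c.append(x)
    p=shot(['top','side','top'][n])
print(np.round(c,3)); m=np.median(c,0);print(m)
g=np.r_[m[:2],.064]
B=ctool(g-.08*u,40,20,0,-1);print(rel(*B));print(rel(*ctool(g,40,20,0,-1),tool=B))
E
```

```text
7.5 [-0.52  0.22  2.38  1.68  1.09 -1.  ] [0.45219701 0.08537489 0.28134491] [ 3.13310045 -1.221744    0.70813082] 0.091956321321392
[[0.548 0.164 0.011]
 [0.548 0.162 0.012]
 [0.551 0.17  0.015]
 [0.553 0.168 0.012]
 [0.549 0.164 0.012]
 [0.549 0.163 0.014]]
[0.54895 0.16375 0.01235]
{'x': -188.3, 'y': 2.0, 'z': 66.2, 'rx': -0.0, 'ry': -0.0, 'rz': 0.0}
{'x': 27.4, 'y': -0.0, 'z': 75.2, 'rx': 0.0, 'ry': 0.0, 'rz': 0.0}
```

View pics/s2.png

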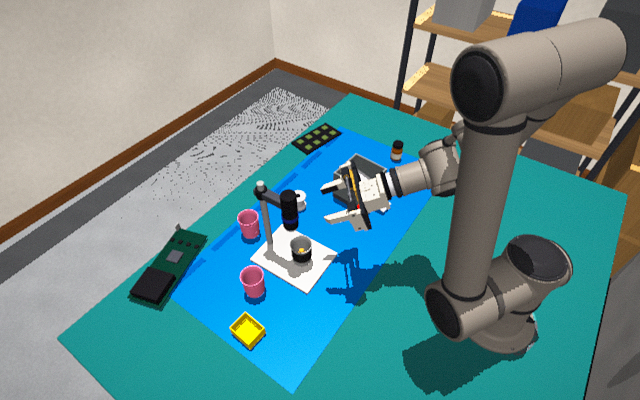

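The open gripper (355,200) faces the cup (301,249). Next I go down, in and close.

arm_command(
  series=[
    {"x":-50,"y":0,"z":18,"rx":0,"ry":0,"rz":0},
    {"x":-90,"y":1,"z":32,"rx":0,"ry":0,"rz":0},
    {"x":-130,"y":1,"z":46,"rx":0,"ry":0,"rz":0},
    {"x":-165,"y":2,"z":58,"rx":0,"ry":0,"rz":0},
    {"x":-188,"y":2,"z":66,"rx":0,"ry":0,"rz":0},
    {"x":-188,"y":2,"z":66,"rx":0,"ry":0,"rz":0},
    {"x":-188,"y":2,"z":66,"rx":0,"ry":0,"rz":0},
  ],
  hand=91.8,
  squeeze=30,
)

```text
time: 8.7
tool_pos: [0.4515, 0.0822, 0.0816]
tool_rot: [-3.138, -1.222, 0.695]
contact_force: [0.2, -0.9, 0.1]
opening: 0.0917
grip_force: 0.0
```

```bash
python3 - <<'E'
from h import *
s=observe();print(np.round(s['qpos'],2),s['tool_pos'],s['tool_rot'],s['contact_force'])
print(rel(*ctool([.549,.1645,.064],40,20,0,-1)))
E
```

```text
[-0.53  0.93  2.46  1.98  1.31 -1.81] [0.45151319 0.08221384 0.0815784 ] [-3.13780783 -1.22191028  0.69513179] [ 0.24396984 -0.93867468  0.09868208]
{'x': 27.1, 'y': -0.3, 'z': 75.9, 'rx': -0.1, 'ry': -0.0, 'rz': -0.1}
```

arm_command(
  series=[
    {"x":7,"y":0,"z":19,"rx":0,"ry":0,"rz":0},
    {"x":13,"y":0,"z":36,"rx":0,"ry":0,"rz":0},
    {"x":18,"y":0,"z":51,"rx":0,"ry":0,"rz":0},
    {"x":23,"y":0,"z":64,"rx":0,"ry":0,"rz":0},
    {"x":27,"y":0,"z":76,"rx":0,"ry":0,"rz":0},
    {"x":27,"y":0,"z":76,"rx":0,"ry":0,"rz":0},
  ],
  hand=91.8,
  squeeze=30,
)

```text
time: 9.3
tool_pos: [0.5143, 0.1349, 0.0839]
tool_rot: [3.126, -1.226, 0.715]
contact_force: [0.5, 0.2, 0.3]
opening: 0.0915
grip_force: 0.0
```

arm_command(
  series=[
    {"x":0,"y":0,"z":0,"rx":0,"ry":0,"rz":0},
    {"x":0,"y":0,"z":0,"rx":0,"ry":0,"rz":0},
    {"x":0,"y":0,"z":0,"rx":0,"ry":0,"rz":0},
    {"x":0,"y":0,"z":0,"rx":0,"ry":0,"rz":0},
    {"x":0,"y":0,"z":0,"rx":0,"ry":0,"rz":0},
    {"x":0,"y":0,"z":0,"rx":0,"ry":0,"rz":0},
  ],
  hand=40,
  squeeze=30,
)

```text
time: 9.9
tool_pos: [0.5133, 0.1338, 0.081]
tool_rot: [3.141, -1.222, 0.699]
contact_force: [-2.5, -2.0, 3.2]
opening: 0.0614
grip_force: 30.0
```

arm_command(
  series=[
    {"x":9,"y":0,"z":-3,"rx":0,"ry":0,"rz":0},
    {"x":17,"y":0,"z":-6,"rx":0,"ry":0,"rz":0},
    {"x":10,"y":0,"z":-25,"rx":0,"ry":0,"rz":0},
    {"x":3,"y":0,"z":-44,"rx":0,"ry":0,"rz":0},
    {"x":-3,"y":0,"z":-63,"rx":0,"ry":0,"rz":0},
    {"x":-10,"y":0,"z":-81,"rx":0,"ry":0,"rz":0},
    {"x":-14,"y":0,"z":-91,"rx":0,"ry":0,"rz":0},
    {"x":15,"y":0,"z":-101,"rx":0,"ry":0,"rz":0},
    {"x":55,"y":0,"z":-116,"rx":0,"ry":0,"rz":0},
    {"x":95,"y":0,"z":-130,"rx":0,"ry":0,"rz":0},
    {"x":135,"y":0,"z":-145,"rx":0,"ry":0,"rz":0},
    {"x":170,"y":0,"z":-158,"rx":0,"ry":0,"rz":0},
    {"x":174,"y":0,"z":-160,"rx":0,"ry":0,"rz":0},
    {"x":174,"y":0,"z":-160,"rx":0,"ry":0,"rz":0},
  ],
  hand=40,
  squeeze=30,
)

```text
time: 11.3
tool_pos: [0.4432, 0.0759, 0.3001]
tool_rot: [3.126, -1.222, 0.714]
contact_force: [0.0, -0.1, -2.6]
opening: 0.0612
grip_force: 30.0
```

```bash
python3 - <<'E'
from h import *
s=observe();print(np.round(s['qpos'],2),s['tool_pos'],s['tool_rot'],s['contact_force'],s['opening'])
p=shot('side','s3.png')
for q in ('cup','cup_rim','gate_grip','hopper_mouth'): print(q,[(np.round(d['point'],3).tolist(),round(d['confidence'],2)) for d in mark_of(p,q)[:3]])
cup0=np.array([.549,.164,.064])
E=ctool([.555,-.182,.27],40,20,0,-1);print(rel(*E))
for ti,ro in ((20,0),(10,70),(0,100),(0,140)):
    F=ctool([.54,-.175,.27],40,ti,ro,-1); X=(ctool([0,0,0],40,20,0,-1)[1].inv()).apply([0,0,1]);ax=F[1].apply(X)
    print(ti,ro,rel(*F,tool=E),'axis',np.round(ax,2),'deg',round(np.degrees(np.arccos(ax[2]))),ik(*F,[-.98,.5,1.83,1.25,1.41,-.7+np.radians(ro)])[1])
E
```

```text
[-0.57  0.16  2.37  1.61  1.11 -0.91] [0.44320452 0.07587717 0.30013228] [ 3.1261728  -1.22209928  0.71360322] [ 0.02460294 -0.11362461 -2.55556374] 0.061239762036008186
cup [([0.605, 0.33, 0.002], 0.94), ([0.763, 0.173, -0.0], 0.79)]
cup_rim [([0.606, 0.324, 0.084], 0.83), ([0.48, 0.104, 0.312], 0.82), ([0.768, 0.178, 0.078], 0.71)]
gate_grip []
hopper_mouth [([0.554, -0.181, 0.121], 0.87)]
{'x': -52.8, 'y': 269.0, 'z': -116.3, 'rx': -0.1, 'ry': 0.1, 'rz': -0.2}<stdin>:9: RuntimeWarning: invalid value encountered in arccos
Traceback (most recent call last):
ValueError: cannot convert float NaN to integer
```

View pics/s3.png

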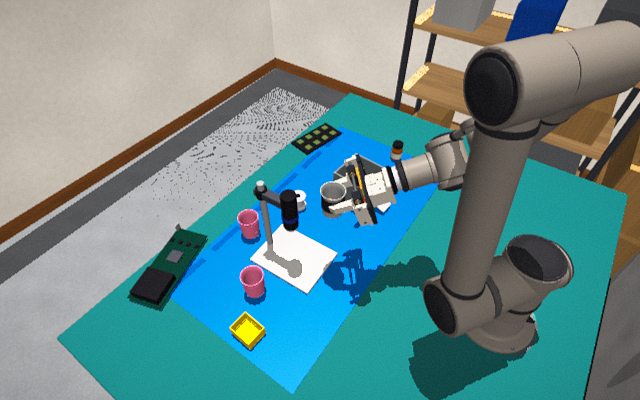

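```bash
python3 - <<'E'
from h import *
E=ctool([.54,-.163,.225],40,20,0,-1)
print(rel(*ctool([.54,-.163,.27],40,20,0,-1)),rel(*E))
q=np.array([-.98,.5,1.83,1.25,1.41,-.7]);X=E[1].inv().apply([0,0,1])
for ro in (0,60,120,160,170):
    F=ctool([.54,-.163,.225],40,20,ro,-1);q,c=ik(*F,q);a=F[1].apply(X)
    print(ro,c,np.round(q,2),np.degrees(np.arccos(min(1,a[2]))).round(),'rim',np.round(np.array([.54,-.163,.225])+.03*a,3))
E
```

```text
{'x': -52.6, 'y': 244.8, 'z': -115.6, 'rx': -0.1, 'ry': 0.1, 'rz': -0.2} {'x': -94.8, 'y': 245.0, 'z': -100.1, 'rx': -0.1, 'ry': 0.1, 'rz': -0.2}
0 3.6129216628214037e-25 [-0.98  0.52  1.92  1.26  1.37 -0.86] 0.0 rim [ 0.54  -0.163  0.255]
60 8.812320431137978e-24 [-0.98  0.52  1.92  1.26  1.37  0.18] 56.0 rim [ 0.552 -0.185  0.242]
120 1.696033928193472e-20 [-0.98  0.52  1.92  1.26  1.37  1.23] 109.0 rim [ 0.545 -0.191  0.215]
160 8.353290015449732e-23 [-0.98  0.52  1.92  1.26  1.37  1.93] 135.0 rim [ 0.532 -0.182  0.204]
170 7.503233581485463e-24 [-0.98  0.52  1.92  1.26  1.37  2.1 ] 139.0 rim [ 0.528 -0.179  0.202]
```

arm_command(
  series=[
    {"x":-5,"y":20,"z":-10,"rx":0,"ry":0,"rz":0},
    {"x":-10,"y":45,"z":-20,"rx":0,"ry":0,"rz":0},
    {"x":-17,"y":75,"z":-32,"rx":0,"ry":0,"rz":0},
    {"x":-24,"y":105,"z":-45,"rx":0,"ry":0,"rz":0},
    {"x":-31,"y":135,"z":-58,"rx":0,"ry":0,"rz":0},
    {"x":-37,"y":165,"z":-70,"rx":0,"ry":0,"rz":0},
    {"x":-42,"y":195,"z":-83,"rx":0,"ry":0,"rz":0},
    {"x":-46,"y":220,"z":-95,"rx":0,"ry":0,"rz":0},
    {"x":-49,"y":240,"z":-105,"rx":0,"ry":0,"rz":0},
    {"x":-58,"y":250,"z":-102,"rx":0,"ry":0,"rz":0},
    {"x":-75,"y":250,"z":-96,"rx":0,"ry":0,"rz":0},
    {"x":-91,"y":250,"z":-90,"rx":0,"ry":0,"rz":0},
    {"x":-91,"y":250,"z":-90,"rx":0,"ry":0,"rz":0},
  ],
  hand=40,
  squeeze=40,
)

```text
time: 12.85
tool_pos: [0.5155, -0.1889, 0.2411]
tool_rot: [-3.122, -1.222, 0.681]
contact_force: [-0.5, 0.9, -2.3]
opening: 0.0607
grip_force: 40.0
```

```bash
python3 - <<'E'
from h import *
s=observe();r=R.from_euler('xyz',s['tool_rot']);print(np.round(s['qpos'],2),s['tool_pos'],'grasp',np.array(s['tool_pos'])+r.apply([0,0,.05]),s['contact_force'],s['opening'])
p=shot('top','t4.png')
for q in ('cup_rim','hopper_mouth'): print(q,[(np.round(d['point'],3).tolist(),round(d['confidence'],2)) for d in mark_of(p,q)[:3]])
E
```

```text
[-0.96  0.56  1.9   1.28  1.36 -0.87] [ 0.51545858 -0.18891341  0.24107558] grasp [ 0.55133417 -0.1585767   0.22396925] [-0.47692419  0.85680899 -2.32386636] 0.06068418869343084
cup_rim [([0.757, 0.173, 0.076], 0.92), ([0.552, -0.157, 0.254], 0.87), ([0.604, 0.328, 0.082], 0.64)]
hopper_mouth [([0.56, -0.183, 0.118], 0.76)]
```

arm_command(
  series=[
    {"x":0,"y":0,"z":0,"rx":0,"ry":0,"rz":8},
    {"x":0,"y":0,"z":0,"rx":0,"ry":0,"rz":16},
    {"x":0,"y":0,"z":0,"rx":0,"ry":0,"rz":24},
    {"x":0,"y":0,"z":0,"rx":0,"ry":0,"rz":32},
    {"x":0,"y":0,"z":0,"rx":0,"ry":0,"rz":40},
    {"x":0,"y":0,"z":0,"rx":0,"ry":0,"rz":47},
    {"x":0,"y":0,"z":0,"rx":0,"ry":0,"rz":54},
    {"x":0,"y":0,"z":0,"rx":0,"ry":0,"rz":60},
    {"x":0,"y":0,"z":0,"rx":0,"ry":0,"rz":65},
    {"x":0,"y":0,"z":0,"rx":0,"ry":0,"rz":70},
    {"x":0,"y":0,"z":0,"rx":0,"ry":0,"rz":75},
    {"x":0,"y":0,"z":0,"rx":0,"ry":0,"rz":80},
    {"x":0,"y":0,"z":0,"rx":0,"ry":0,"rz":85},
    {"x":0,"y":0,"z":0,"rx":0,"ry":0,"rz":90},
    {"x":0,"y":0,"z":0,"rx":0,"ry":0,"rz":95},
    {"x":0,"y":0,"z":0,"rx":0,"ry":0,"rz":100},
    {"x":0,"y":0,"z":0,"rx":0,"ry":0,"rz":105},
    {"x":0,"y":0,"z":0,"rx":0,"ry":0,"rz":110},
    {"x":0,"y":0,"z":0,"rx":0,"ry":0,"rz":115},
    {"x":0,"y":0,"z":0,"rx":0,"ry":0,"rz":120},
  ],
  hand=40,
  squeeze=40,
)

```text
time: 15.0
tool_pos: [0.5161, -0.1901, 0.2454]
tool_rot: [-1.969, 0.49, -1.068]
contact_force: [-0.5, -0.3, -2.3]
opening: 0.0608
grip_force: 40.0
```

arm_command(
  series=[
    {"x":0,"y":0,"z":0,"rx":0,"ry":0,"rz":6},
    {"x":0,"y":0,"z":0,"rx":0,"ry":0,"rz":12},
    {"x":0,"y":0,"z":0,"rx":0,"ry":0,"rz":18},
    {"x":0,"y":0,"z":0,"rx":0,"ry":0,"rz":24},
    {"x":0,"y":0,"z":0,"rx":0,"ry":0,"rz":30},
    {"x":0,"y":0,"z":0,"rx":0,"ry":0,"rz":36},
    {"x":0,"y":0,"z":0,"rx":0,"ry":0,"rz":42},
    {"x":0,"y":0,"z":0,"rx":0,"ry":0,"rz":42},
    {"x":0,"y":0,"z":0,"rx":0,"ry":0,"rz":42},
    {"x":0,"y":0,"z":0,"rx":0,"ry":0,"rz":42},
    {"x":0,"y":0,"z":0,"rx":0,"ry":0,"rz":42},
  ],
  hand=40,
  squeeze=40,
)

```text
time: 16.1
tool_pos: [0.516, -0.1902, 0.2447]
tool_rot: [-2.434, 1.104, -1.679]
contact_force: [-0.5, -0.0, -0.8]
opening: 0.061
grip_force: 40.0
```

```bash
python3 - <<'E'
from h import *
s=observe();print(s['time'],np.round(s['qpos'],2),s['tool_pos'],s['contact_force'],s['opening'])
a=shot('top');b=shot('side')
for n,p in (('top',a),('side',b)):
    for i in range(1): print(n,[(np.round(d['point'],3).tolist(),round(d['confidence'],2)) for d in mark_of(p,'spacer0')])
c=np.hstack([cv2.resize(a['pixels'][170:300,330:490],(400,325)),cv2.resize(b['pixels'][120:250,290:450],(400,325))]);cv2.imwrite('pics/p5.png',c)
E
```

```text
16.1 [-0.96  0.55  1.9   1.28  1.36  1.96] [ 0.5160047  -0.19020785  0.24467473] [-4.59435377e-01 -2.69449121e-04 -7.54643561e-01] 0.06095000492732556
top [([0.512, -0.234, 0.044], 0.61), ([0.502, -0.211, 0.042], 0.51)]
side [([0.559, -0.231, 0.051], 0.59), ([0.543, -0.178, 0.209], 0.55)]
```

View pics/p5.png

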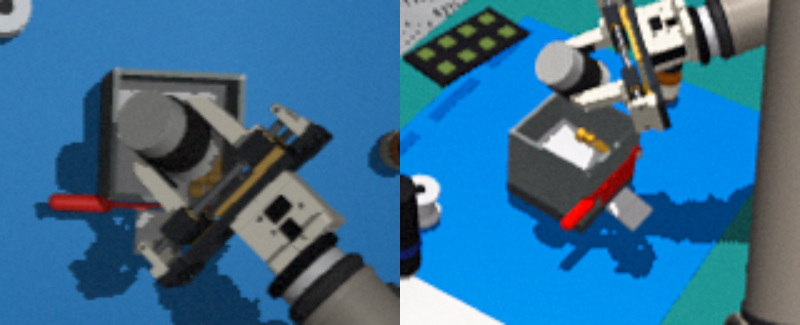

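Spacers lie in the hopper (e.g. crop 590,140) and the wrist load fell about 1.5 N, the weight of eight spacers. One shake to be sure, then raise and roll back.

arm_command(
  series=[
    {"x":0,"y":0,"z":0,"rx":0,"ry":0,"rz":8},
    {"x":0,"y":0,"z":0,"rx":0,"ry":0,"rz":14},
    {"x":0,"y":0,"z":0,"rx":0,"ry":0,"rz":6},
    {"x":0,"y":0,"z":0,"rx":0,"ry":0,"rz":14},
    {"x":0,"y":0,"z":0,"rx":0,"ry":0,"rz":6},
    {"x":0,"y":0,"z":0,"rx":0,"ry":0,"rz":14},
    {"x":0,"y":0,"z":0,"rx":0,"ry":0,"rz":14},
    {"x":0,"y":0,"z":0,"rx":0,"ry":0,"rz":14},
    {"x":0,"y":0,"z":0,"rx":0,"ry":0,"rz":14},
  ],
  hand=40,
  squeeze=40,
)

```text
time: 17.2
tool_pos: [0.516, -0.1903, 0.2445]
tool_rot: [-2.946, 1.215, -2.234]
contact_force: [-0.3, 0.8, -1.7]
opening: 0.0611
grip_force: 40.0
```

arm_command(
  series=[
    {"x":0,"y":0,"z":0,"rx":0,"ry":0,"rz":-8},
    {"x":0,"y":0,"z":0,"rx":0,"ry":0,"rz":-16},
    {"x":0,"y":0,"z":0,"rx":0,"ry":0,"rz":-24},
    {"x":0,"y":0,"z":0,"rx":0,"ry":0,"rz":-32},
    {"x":0,"y":0,"z":0,"rx":0,"ry":0,"rz":-40},
    {"x":0,"y":0,"z":0,"rx":0,"ry":0,"rz":-48},
    {"x":0,"y":0,"z":0,"rx":0,"ry":0,"rz":-56},
    {"x":0,"y":0,"z":0,"rx":0,"ry":0,"rz":-64},
    {"x":0,"y":0,"z":0,"rx":0,"ry":0,"rz":-72},
    {"x":0,"y":0,"z":0,"rx":0,"ry":0,"rz":-80},
    {"x":0,"y":0,"z":0,"rx":0,"ry":0,"rz":-88},
    {"x":0,"y":0,"z":0,"rx":0,"ry":0,"rz":-96},
    {"x":0,"y":0,"z":0,"rx":0,"ry":0,"rz":-104},
    {"x":0,"y":0,"z":0,"rx":0,"ry":0,"rz":-112},
    {"x":0,"y":0,"z":0,"rx":0,"ry":0,"rz":-120},
    {"x":0,"y":0,"z":0,"rx":0,"ry":0,"rz":-128},
    {"x":0,"y":0,"z":0,"rx":0,"ry":0,"rz":-136},
    {"x":0,"y":0,"z":0,"rx":0,"ry":0,"rz":-144},
    {"x":0,"y":0,"z":0,"rx":0,"ry":0,"rz":-152},
    {"x":0,"y":0,"z":0,"rx":0,"ry":0,"rz":-160},
  ],
  hand=40,
  squeeze=40,
)

```text
time: 19.2
tool_pos: [0.516, -0.1902, 0.2445]
tool_rot: [-2.507, -1.132, 0.015]
contact_force: [0.4, 0.8, -1.9]
opening: 0.0612
grip_force: 40.0
```

```bash
python3 - <<'E'
from h import *
s=observe();print(s['time'],np.round(s['qpos'],2),s['tool_pos'],s['tool_rot'],s['contact_force'],s['opening'])
G=[.44,.03,.056]
print('up',rel(*ctool([.55,-.16,.30],40,20,0,-1)))
q=np.array(s['qpos'])
for g in ([.47,.06,.3],[.47,.06,.054],[.50,.10,.066],[.50,.11,.066]):
    q2,c=ik(*ctool(g,40,20,0,-1),q);print(g,c,np.round(q2,2),rel(*ctool(g,40,20,0,-1)))
E
```

```text
19.2 [-0.96  0.56  1.9   1.28  1.36 -0.59] [ 0.51596294 -0.19022909  0.24447874] [-2.5065537  -1.13219192  0.01539911] [ 0.37698957  0.75763899 -1.88210735] 0.061229689909399095
up {'x': 64.9, 'y': -19.4, 'z': -26.2, 'rx': -0.0, 'ry': -0.0, 'rz': -15.5}
[0.47, 0.06, 0.3] 1.572833744872683e-26 [-0.73  0.01  2.37  1.42  1.22 -0.76] {'x': 32.4, 'y': -238.6, 'z': 49.2, 'rx': -0.0, 'ry': -0.0, 'rz': -15.5}
[0.47, 0.06, 0.054] 7.680849359459345e-31 [-0.73  0.83  2.45  1.76  1.24 -1.72] {'x': -190.3, 'y': -176.6, 'z': 133.3, 'rx': -0.0, 'ry': -0.0, 'rz': -15.5}
[0.5, 0.1, 0.066] 5.113344002348111e-32 [-0.55  0.78  2.42  1.92  1.24 -1.64] {'x': -166.5, 'y': -195.0, 'z': 174.9, 'rx': -0.0, 'ry': -0.0, 'rz': -15.5}
[0.5, 0.11, 0.066] 4.943862167242034e-31 [-0.52  0.78  2.43  1.95  1.25 -1.64] {'x': -166.4, 'y': -203.0, 'z': 181.0, 'rx': -0.0, 'ry': -0.0, 'rz': -15.5}
```

```bash
python3 - <<'E'
from h import *
print(rel(*ctool([.53,-.12,.285],40,20,0,-1)),rel(*ctool([.476,.103,.28],40,20,0,-1)))
E
```

```text
{'x': 43.1, 'y': -58.5, 'z': -11.3, 'rx': -0.0, 'ry': -0.0, 'rz': -15.5} {'x': 17.1, 'y': -264.5, 'z': 86.3, 'rx': -0.0, 'ry': -0.0, 'rz': -15.5}
```

arm_command(
  series=[
    {"x":20,"y":-20,"z":-5,"rx":0,"ry":0,"rz":-8},
    {"x":43,"y":-58,"z":-11,"rx":0,"ry":0,"rz":-15.5},
    {"x":17,"y":-264,"z":86,"rx":0,"ry":0,"rz":-15.5},
    {"x":17,"y":-264,"z":86,"rx":0,"ry":0,"rz":-15.5},
    {"x":17,"y":-264,"z":86,"rx":0,"ry":0,"rz":-15.5},
    {"x":17,"y":-264,"z":86,"rx":0,"ry":0,"rz":-15.5},
    {"x":17,"y":-264,"z":86,"rx":0,"ry":0,"rz":-15.5},
    {"x":17,"y":-264,"z":86,"rx":0,"ry":0,"rz":-15.5},
    {"x":17,"y":-264,"z":86,"rx":0,"ry":0,"rz":-15.5},
    {"x":17,"y":-264,"z":86,"rx":0,"ry":0,"rz":-15.5},
  ],
  hand=40,
  squeeze=40,
)

```text
time: 20.2
tool_pos: [0.4416, 0.0711, 0.2989]
tool_rot: [-3.124, -1.222, 0.679]
contact_force: [-0.5, -0.8, -0.3]
opening: 0.0612
grip_force: 40.0
```

```bash
python3 - <<'E'
from h import *
s=observe();print(s['time'],s['tool_pos'],s['tool_rot'],s['contact_force'],s['opening'])
a=shot('top');b=shot('side')
for n,p in (('top',a),('side',b)): print(n,*[(q,[(np.round(d['point'],3).tolist(),round(d['confidence'],2)) for d in mark_of(p,q)]) for q in ('spacer0','gate_grip')])
c=np.hstack([cv2.resize(a['pixels'][170:300,230:450],(508,300)),cv2.resize(b['pixels'][120:260,290:420],(279,300))]);cv2.imwrite('pics/p6.png',c)
B=ctool([.476,.103,.085],40,20,0,-1);C=ctool([.53,.148,.085],40,20,0,-1);print(rel(*B),rel(*C,tool=B),rel(*ctool([.53,.148,.0645],40,20,0,-1),tool=B))
E
```

```text
20.2 [0.44162569 0.07114351 0.2989422 ] [-3.12408796 -1.22209544  0.67854856] [-0.47807833 -0.79082013 -0.30857156] 0.06122162349101042
top ('spacer0', [([0.514, -0.213, 0.043], 0.59), ([0.518, -0.233, 0.046], 0.53), ([0.544, -0.234, 0.053], 0.51), ([0.577, -0.233, 0.057], 0.51), ([0.502, -0.212, 0.041], 0.51), ([0.559, -0.231, 0.055], 0.46), ([0.526, -0.227, 0.047], 0.44), ([0.503, -0.232, 0.047], 0.38)]) ('gate_grip', [([0.546, -0.234, 0.054], 0.69), ([0.495, -0.084, 0.081], 0.62)])
side ('spacer0', [([0.541, -0.443, -0.0], 0.67), ([0.483, -0.229, 0.074], 0.64)]) ('gate_grip', [])
{'x': -184.7, 'y': -0.3, 'z': 67.2, 'rx': 0.0, 'ry': -0.0, 'rz': -0.5} {'x': 24.0, 'y': 0.2, 'z': 66.1, 'rx': 0.0, 'ry': 0.0, 'rz': 0.0} {'x': 4.8, 'y': 0.2, 'z': 73.1, 'rx': 0.0, 'ry': 0.0, 'rz': 0.0}
```

View pics/p6.png

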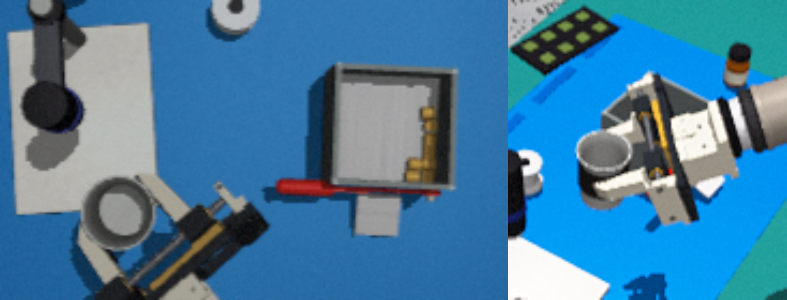

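All eight spacers are in the hopper (crop 425,145), the lever is level (crop 300,187), and the cup is empty (crop 118,212). Now to set it on the base plate.

arm_command(
  series=[
    {"x":-45,"y":0,"z":16,"rx":0,"ry":0,"rz":0},
    {"x":-90,"y":0,"z":33,"rx":0,"ry":0,"rz":0},
    {"x":-135,"y":0,"z":49,"rx":0,"ry":0,"rz":0},
    {"x":-170,"y":0,"z":62,"rx":0,"ry":0,"rz":0},
    {"x":-185,"y":0,"z":67,"rx":0,"ry":0,"rz":0},
    {"x":-177,"y":0,"z":89,"rx":0,"ry":0,"rz":0},
    {"x":-169,"y":0,"z":111,"rx":0,"ry":0,"rz":0},
    {"x":-161,"y":0,"z":133,"rx":0,"ry":0,"rz":0},
    {"x":-171,"y":0,"z":137,"rx":0,"ry":0,"rz":0},
    {"x":-176,"y":0,"z":139,"rx":0,"ry":0,"rz":0},
    {"x":-176,"y":0,"z":139,"rx":0,"ry":0,"rz":0},
    {"x":-176,"y":0,"z":139,"rx":0,"ry":0,"rz":0},
  ],
  hand=40,
  squeeze=40,
)

```text
time: 21.7
tool_pos: [0.4939, 0.118, 0.0856]
tool_rot: [-3.116, -1.221, 0.671]
contact_force: [-0.5, 0.0, -1.6]
opening: 0.0613
grip_force: 40.0
```

```bash
python3 - <<'E'
from h import *
s=observe();r=R.from_euler('xyz',s['tool_rot']);print(s['time'],s['tool_pos'],s['tool_rot'],s['contact_force'],np.array(s['tool_pos'])+r.apply([0,0,.05]))
E
```

```text
21.7 [0.49388821 0.1179691  0.08556715] [-3.11644631 -1.22135757  0.6709416 ] [-0.48583983  0.04368311 -1.5622027 ] [0.52989005 0.14815203 0.06845403]
```

arm_command(
  series=[
    {"x":-2,"y":0,"z":1,"rx":0,"ry":0,"rz":0},
    {"x":-4,"y":0,"z":1.5,"rx":0,"ry":0,"rz":0},
    {"x":-4,"y":0,"z":1.5,"rx":0,"ry":0,"rz":0},
  ],
  hand=40,
  squeeze=40,
)

```text
time: 22.0
tool_pos: [0.494, 0.1183, 0.0814]
tool_rot: [-3.119, -1.222, 0.674]
contact_force: [-0.3, 0.3, -1.1]
opening: 0.0613
grip_force: 40.0
```

arm_command(
  series=[
    {"x":-1,"y":0,"z":0.3,"rx":0,"ry":0,"rz":0},
    {"x":-1,"y":0,"z":0.3,"rx":0,"ry":0,"rz":0},
  ],
  hand=40,
  squeeze=40,
)

```text
time: 22.2
tool_pos: [0.4941, 0.1185, 0.081]
tool_rot: [-3.121, -1.223, 0.676]
contact_force: [-2.3, -0.6, 3.8]
opening: 0.0615
grip_force: 40.0
```

Contact. Open, wait, then back off.

arm_command(
  series=[
    {"x":0,"y":0,"z":0,"rx":0,"ry":0,"rz":0},
    {"x":0,"y":0,"z":0,"rx":0,"ry":0,"rz":0},
    {"x":0,"y":0,"z":0,"rx":0,"ry":0,"rz":0},
    {"x":0,"y":0,"z":0,"rx":0,"ry":0,"rz":0},
    {"x":0,"y":0,"z":0,"rx":0,"ry":0,"rz":0},
    {"x":0,"y":0,"z":0,"rx":0,"ry":0,"rz":0},
    {"x":-5,"y":0,"z":-14,"rx":0,"ry":0,"rz":0},
    {"x":-10,"y":0,"z":-28,"rx":0,"ry":0,"rz":0},
    {"x":-15,"y":0,"z":-42,"rx":0,"ry":0,"rz":0},
    {"x":-20,"y":0,"z":-56,"rx":0,"ry":0,"rz":0},
    {"x":-24,"y":0,"z":-66,"rx":0,"ry":0,"rz":0},
    {"x":10,"y":0,"z":-78,"rx":0,"ry":0,"rz":0},
    {"x":50,"y":0,"z":-93,"rx":0,"ry":0,"rz":0},
    {"x":95,"y":0,"z":-109,"rx":0,"ry":0,"rz":0},
    {"x":140,"y":0,"z":-125,"rx":0,"ry":0,"rz":0},
    {"x":140,"y":0,"z":-125,"rx":0,"ry":0,"rz":0},
  ],
  hand=91.8,
  squeeze=30,
)

```text
time: 23.8
tool_pos: [0.4415, 0.0731, 0.2607]
tool_rot: [3.127, -1.227, 0.71]
contact_force: [0.6, -0.8, 0.2]
opening: 0.0918
grip_force: 0.0
```

```bash
python3 - <<'E'
from h import *
s=observe();print(s['time'],s['tool_pos'],s['contact_force'],s['opening'])
a=shot('top');b=shot('side','s7.png')
for n,p in (('top',a),('side',b)): print(n,*[(q,[(np.round(d['point'],3).tolist(),round(d['confidence'],2)) for d in mark_of(p,q)[:8]]) for q in ('cup','cup_rim','spacer0','gate_grip')])
c=np.hstack([cv2.resize(a['pixels'][170:300,230:450],(508,300)),cv2.resize(b['pixels'][180:320,220:350],(279,300))]);cv2.imwrite('pics/p7.png',c)
E
```

```text
23.8 [0.44149908 0.07309896 0.26073189] [ 0.6149326  -0.77309293  0.1752417 ] 0.09175652382368774
top ('cup', [([0.76, 0.173, -0.003], 0.76), ([0.531, 0.149, 0.014], 0.73), ([0.598, 0.329, -0.002], 0.72), ([0.533, 0.436, -0.003], 0.39)]) ('cup_rim', [([0.531, 0.152, 0.094], 0.81), ([0.602, 0.325, 0.08], 0.79), ([0.761, 0.169, 0.076], 0.64)]) ('spacer0', [([0.517, -0.212, 0.04], 0.59), ([0.524, -0.23, 0.05], 0.58), ([0.5, -0.23, 0.05], 0.55), ([0.574, -0.236, 0.054], 0.53), ([0.501, -0.215, 0.045], 0.46), ([0.516, -0.232, 0.046], 0.39), ([0.545, -0.233, 0.053], 0.37), ([0.561, -0.232, 0.054], 0.37)]) ('gate_grip', [([0.494, -0.087, 0.082], 0.68)])
side ('cup', [([0.763, 0.172, 0.003], 0.82), ([0.531, 0.146, 0.014], 0.75), ([0.602, 0.334, 0.003], 0.66), ([0.559, -0.23, 0.051], 0.61)]) ('cup_rim', [([0.533, 0.148, 0.094], 0.91), ([0.765, 0.172, 0.084], 0.89), ([0.606, 0.322, 0.084], 0.77), ([0.538, -0.445, -0.001], 0.55)]) ('spacer0', [([0.562, -0.231, 0.051], 0.55)]) ('gate_grip', [([0.696, -0.014, -0.0], 0.73)])
```

View pics/p7.png

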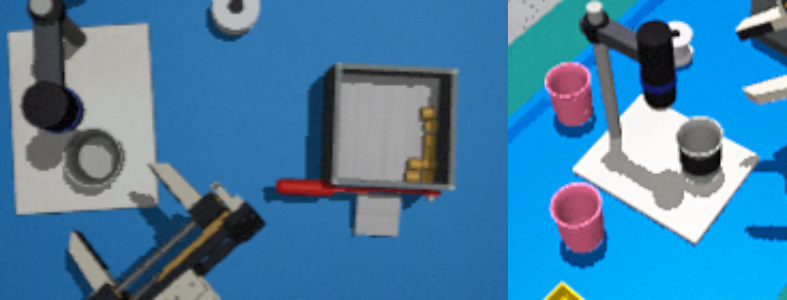

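The cup stands upright on the plate (crop 95,158), all eight spacers are in the hopper, the lever is down and the arm is clear.

```bash
python3 -c "
from h import *
print(hand_in())"
```

```text
the job is handed in; nothing more can be done
None
```

The job is handed in but no verdict came back: the last pictures show the gate lever down, all eight spacers in the hopper and the empty cup upright on the base plate, at 23.8 s, with no contact made with the spool, jar or bin.

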